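# Hang the electric screwdriver on the spring balancer

### The arm

A 6-joint arm with a two-finger parallel gripper is mounted at the origin on a cart in front of the work surface, level with it; the furniture and walls round the work are solid. World frame = base frame: x ahead of the robot, y to its left, z up, the work surface at z = 0. Lengths are in m, angles in rad, forces in N, time in s.
With the tool pointing down it reaches from about 0.375 to 0.9 m from the base axis. Payload 3.1 kg.
Tool frame: the origin (TCP) lies between the finger pads; the fingertips stand 22 mm ahead of it and the grasp point (between the pads) lies 3 mm ahead of it; z points along the fingers, y is the line along which they close (so a half turn about z gives the same grasp; the last joint's range is limited). The gripper opens to 87 mm and grips with 3 to 60 N. Pads are 19 mm wide; open, the fingers measure 117 mm over their backs; the gripper's body (75 mm by 190 mm) begins 51 mm behind the grasp point.
Start: joints at [1.119, 0.527, 1.433, -0, 1.181, -0.178], TCP at [0.169, 0.602, 0.209] pointing down, gripper open.
Joint ranges: [-3.08, 3.08], [-0.75, 2.2], [0.22, 2.44], [-1.43, 4.57], [0, 2.65], [-2.85, 2.85]. Speed limits (rad/s): [2.79, 2.79, 3.14, 3.14, 3.14, 3.14].

### API

Orientations are given as a unit quaternion [x, y, z, w].
In Python, from rig import robot gives the robot as it stands.
- The arm moves only by the tool move_arm, never from a script. Its argument "series" is text: rows parted by semicolons, each of 6 numbers parted by spaces: the shift along the tool's x, y, z in mm, then the turn, a rotation vector about the tool's x, y, z in degrees. In form: dx dy dz ax ay az; .... A call has 1 to 8 rows; each row is the pose to reach, as a shift and turn from the pose commanded when the call began, along the tool's axes at that moment; what a row does not reach only later rows make up. A row lasts 1/12 s, in which the tool goes at most 41.7 mm and 7.16 degrees, less where a joint would pass 70% of its speed; a pose out of reach is approached as far as the arm can. A call with a gripper value outside its range is refused whole. "jaw" is the opening, from 0 (shut) to 1 (fully open), set as the call begins (left out, the last holds). The fingers move at their own pace and stop on an object; "newtons" is the grip in N (left out, the last holds). Time passes only in rows, so rows that repeat a pose let the fingers close. It gives the time, the measured TCP pose, the force, the opening and the grip force at its end, in the units of the state.
- robot.get_obs(): the state, without advancing time (a new reading comes with each control period).
- robot.camera(name): name is "side" or "top"; returns a dict with "img" (420x560x3 uint8, red, green, blue), "mtx" (3x3 intrinsics, pixels), "distortion" ([k1, k2, p1, p2, k3] as OpenCV has them; the pictures are not rectified), "world_to_cam" (4x4, takes a point from world to camera coordinates). Camera axes: x right, y down, z forward; pixel columns grow to the right and rows downward; lengths in m; the calibration is good to about 2 mm. A picture is of the moment at which its call begins. There is no depth.
- robot.hand_in(): hands the job in; it is judged then, once.
Trained networks look in a picture, given as the dict that the camera call returned (one of the last four; its "shot" number tells which), for a name from the list of things; names that differ only in an ending like _2 or _b are one class to them, and where a whole thing is asked for, a point or a joint stands for the part that bears it (a point fixed in the world has none). Each returns a list of dicts, best first, with "p" (0 to 1); they miss things now and then, are a little off and sometimes report something else, mostly with a low value. They report only what shows in the picture. A call takes as long as a camera call. They do not tell look-alikes from the thing itself.
- robot.search_frame(picture, thing): "xyz" ([x, y, z] in m, in world coordinates, good to about 4 mm: the middle of the surface that is visible of it).
- robot.tip_of(picture, thing): "xyz" ([x, y, z] in m, in world coordinates, good to about 4 mm: a listed point, or the origin of a listed thing).
The state is a dict: "time": time; "q": joint angles; "joint_velocities": joint speeds; "joint_torque": joint torques, N m; "position": TCP position; "tool_rot": TCP orientation; "ft_force": force on the tool from outside, world axes, zero at the start; "moment": the same for the moment, N m; "grip_width": finger opening in m; "grip_force": force on a finger pad.
Only numpy, scipy, OpenCV 4.12 (cv2) and the standard library are available. Lean on these libraries where they do the work, as an engineer would, in place of code of your own. Each camera call takes 0.05 s, during which the arm holds its last target. There are 200 camera calls.

### The job

Hang the small blue electric screwdriver on the spring balancer: while it stands in its dock, pull the balancer's sprung hook down by the orange grip, catch the steel ring on top of the screwdriver with it, then ease the hook back all the way up, never letting it fly up, so that the screwdriver hangs still and upright from the hook, clear of its dock. The ring's stem sticks out by a different, unreported length each time, so feel or look for its height. Leave the other things on the bench where they are.

Things in the scene. Friction and masses are not known exactly. Their poses are not given: they have to be found in the camera images.
- balancer: Fixed grey foot (130x130 mm) of the spring balancer. Its origin is on the bench top, on the vertical axis about which the mast swivels. Mast and blue spring drum reach 330 mm up. Its -x axis points roughly to the robot.
- jib (a joint): Swivel of mast and arm about the vertical axis through balancer, rad, range -1 to 1, light friction, stays where left. At 0 the arm points along the foot's own -x; positive turns counter-clockwise seen from above.
- carriage (a joint): How far the arm with grip and hook is pulled down the mast, m: 0 = fully up (as left by the spring), 0.115 = bottom stop. The spring pulls up with about 12 N at 0, 14 N at 0.115; let go, it flies up.
- pull_grip (a point): Middle of the orange upright grip to pull by: a round pin 22 mm across and 40 mm high on the outer end of the arm, 170 mm from the swivel axis, free from above; z = 0.277 when up. The arm's end (26 mm across) begins 20 mm below this point; below it hangs the hook, rigidly, its saddle 72 mm below this point.
- hook: Steel J-hook (6 mm wire) under the grip, fixed to the arm. Origin: its saddle, the lowest inside point of the J, straight below the grip; z = 0.205 when up. Its underside is 6 mm below the saddle. Own +y: the way its tip points, square to the arm (to the robot's left at jib 0, balancer yaw 0). Shank at y = -9 mm; 12 mm clear between shank and tip.
- hook_tip (a point): Top of the hook's upturned tip, 11 mm above the saddle and at y = +10.5 mm in the hook's frame. From underside to tip top the hook is 17 mm high: that must pass through the ring.
- dock: Fixed black and grey dock block 76x76x50 mm. Origin: centre of its underside. A 38 mm square pocket 22 mm deep, with a hole for the bit below it. It stands under the hook's arc.
- driver: Electric screwdriver, about 0.33 kg (varies), upright in the dock. Origin: centre of the underside of its black square body (36 mm), 28 mm above the dock's origin when home. The bit reaches 22 mm below it; the blue round body (34 mm) ends 60 mm above it.
- driver_top (a point): Centre of the blue body's top. On this axis stands a steel ring on a stiff stem: a loop in the driver's own x-z plane (a hook passes through along its y), 5 mm wire, opening 28 mm wide and 23 mm high at the middle, roof-shaped top bar. The outer top of the ring is 34 to 74 mm above this point: different each time, not reported.
- circuit_board_1: Bystander: green circuit board, 48x68x12 mm, origin under its centre.
- loupe: Bystander: black eye loupe, 40 mm across, 27 mm high, origin under its centre.
- tweezers_1: Bystander: steel tweezers, 125 mm long, origin under the centre.
- ball_pen: Bystander: white pen, 145 mm long, origin under the centre.
- parts_tin: Bystander: round tin with screws, 61 mm across, 19 mm high, origin under its centre.
- flux_bottle: Bystander: small orange-yellow bottle, 33 mm across, 82 mm high, origin under its centre.
Things that resemble listed ones, but are neither listed nor needed, are in the scene too. What is shaped like the dock but yellow is not meant.

How it is judged:
On the way, in this order (a step that is already met when the one before it is completed fails the run):
1. the hook is pulled down at least 40 mm while the screwdriver stands home in its dock (value of joint carriage above 0.04 m and z of driver in the frame of dock below 0.032 m), for 0.1 s.
2. the hook, still down, takes the screwdriver's weight and draws it up out of the dock (z of driver in the frame of dock above 0.036 m and value of joint carriage above 0.015 m and contact force between hook and driver above 0.5 N), for 0.04 s.
At the end, for the whole second after the job is handed in: The screwdriver hangs from the hook (within 20 mm below it sideways, tilted less than 0.2 rad, slower than 0.05 m/s), lifted at least 42 mm from its home in the dock and not touching the dock; the hook is fully up (within 8 mm) (z of driver in the frame of dock above 0.07 m and value of joint carriage below 0.008 m and contact force between hook and driver above 1 N and contact force between dock and driver below 0.1 N and horizontal distance between driver and hook below 0.02 m and angle between driver's own z axis and vertical below 0.2 rad and linear speed of driver below 0.05 m/s).
It fails at once if the hook flies up (faster than 0.5 m/s) (velocity of joint carriage below -0.5 m/s).
It fails at once if a bystander is moved by more than 30 mm (distance of any of circuit_board_1, loupe, tweezers_1, ball_pen, parts_tin, flux_bottle from where it was at the start of the episode above 0.03 m).
It also fails if it takes over 50 s, if anything falls off the work surface, if the arm or the gripper's body presses on something with over 40 N, if the wrist force passes 120 N, or if a joint passes its speed limit or range.

## Working session

There is one attempt and no reset: what is moved stays moved. The work goes in short steps, Python scripts to look and compute and a tool call to move; the robot and the scene stay as the last step left them, time stands still between calls to the robot, and variables do not carry over. Pictures are saved under pics/ and viewed, at most 12 in all, crops included, and the job is handed in when it is done.

Besides the shell and the picture viewer there is one more tool, called after "Emit:" as a command line: name --argument value ..., lists and objects as JSON in quotes. move_arm: Moves the arm, as the interface text tells. Its arguments: {"type":"object","properties":{"series":{"type":"string"},"jaw":{"type":"number"},"newtons":{"type":"number"}},"required":["series"]}

```bash
mkdir -p pics; cat > h.py <<'E'
from rig import robot
import numpy as np, cv2
def snap(n,f=None):
    p=robot.camera(n)
    if f: cv2.imwrite('pics/'+f,p['img'][:,:,::-1])
    return p
def proj(p,X):
    T=p['world_to_cam']; r,_=cv2.Rodrigues(T[:3,:3])
    return cv2.projectPoints(np.float64(X).reshape(-1,1,3),r,T[:3,3],p['mtx'],np.float64(p['distortion']))[0].reshape(-1,2)
def ray(p,uv):
    n=cv2.undistortPoints(np.float64([[uv]]),p['mtx'],np.float64(p['distortion']))[0,0]
    T=p['world_to_cam'];R=T[:3,:3]
    return -R.T@T[:3,3], R.T@np.array([n[0],n[1],1])
def tri(p1,a,p2,b):
    c1,d1=ray(p1,a);c2,d2=ray(p2,b)
    s=np.linalg.lstsq(np.c_[d1,-d2],c2-c1,rcond=None)[0]
    x,y=c1+s[0]*d1,c2+s[1]*d2
    return (x+y)/2,np.linalg.norm(x-y)
def atz(p,uv,z):
    c,d=ray(p,uv); return c+d*(z-c[2])/d[2]
E
python3 - <<'E'
from h import *
for n in ('side','top'):
    p=snap(n,n+'0.png')
    for t in ['pull_grip','hook','hook_tip','dock','driver','driver_top','balancer']:
        print(n,t,[(np.round(d['xyz'],3).tolist(),round(d['p'],2),proj(p,d['xyz'])[0].round().tolist()) for d in robot.tip_of(p,t)[:3]])
o=robot.get_obs();print(o['time'],o['position'],o['tool_rot'],o['ft_force'])
E
```

```text
side pull_grip [([0.471, -0.174, 0.28], 0.66, [305.0, 200.0])]
side hook [([0.466, -0.176, 0.208], 0.41, [303.0, 221.0])]
side hook_tip [([0.479, -0.169, 0.22], 0.35, [305.0, 215.0]), ([0.587, 0.16, 0.001], 0.25, [276.0, 222.0])]
side dock [([0.455, -0.201, 0.001], 0.73, [303.0, 279.0]), ([0.452, -0.336, -0.001], 0.72, [329.0, 302.0]), ([0.478, -0.17, 0.221], 0.5, [305.0, 215.0])]
side driver [([0.459, -0.199, 0.03], 0.75, [304.0, 271.0]), ([0.616, -0.258, 0.002], 0.2, [351.0, 271.0])]
side driver_top [([0.453, -0.196, 0.09], 0.5, [303.0, 256.0]), ([0.467, -0.174, 0.207], 0.4, [303.0, 221.0])]
side balancer [([0.618, -0.26, -0.001], 0.58, [352.0, 272.0]), ([0.468, 0.113, 0.003], 0.47, [257.0, 236.0])]
top pull_grip [([0.47, -0.175, 0.283], 0.67, [335.0, 224.0])]
top hook []
top hook_tip []
top dock [([0.448, -0.195, -0.002], 0.64, [329.0, 241.0]), ([0.454, -0.339, 0.002], 0.55, [367.0, 240.0])]
top driver [([0.456, -0.201, 0.028], 0.61, [332.0, 238.0])]
top driver_top [([0.457, -0.196, 0.085], 0.67, [333.0, 236.0])]
top balancer [([0.618, -0.255, -0.002], 0.76, [344.0, 197.0])]
0.8 [0.16896754 0.60173715 0.20938556] [1.36456448e-01 9.90646070e-01 3.21226392e-05 1.49547259e-05] [-0.09370481  0.36639723 -0.55483168]
```

View pics/side0.png

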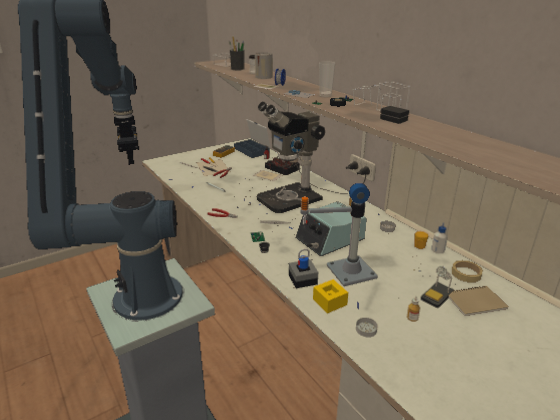

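View pics/top0.png

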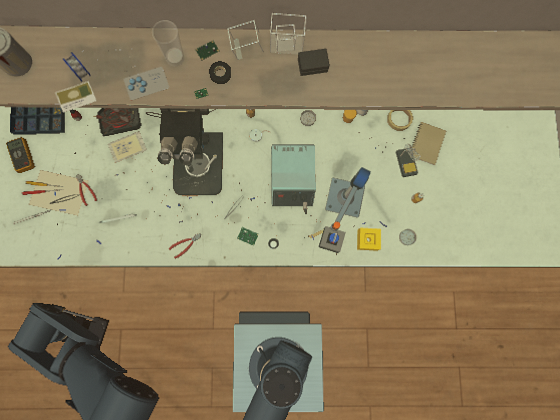

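```bash
python3 - <<'E'
import cv2,numpy as np
a=cv2.imread('pics/side0.png')[190:295,265:385];b=cv2.imread('pics/top0.png')[160:265,290:410]
f=lambda x:cv2.resize(x,None,fx=5,fy=5,interpolation=cv2.INTER_CUBIC)
cv2.imwrite('pics/za.png',f(a));cv2.imwrite('pics/zb.png',f(b))
E
```

```text
(no output)
```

View pics/za.png

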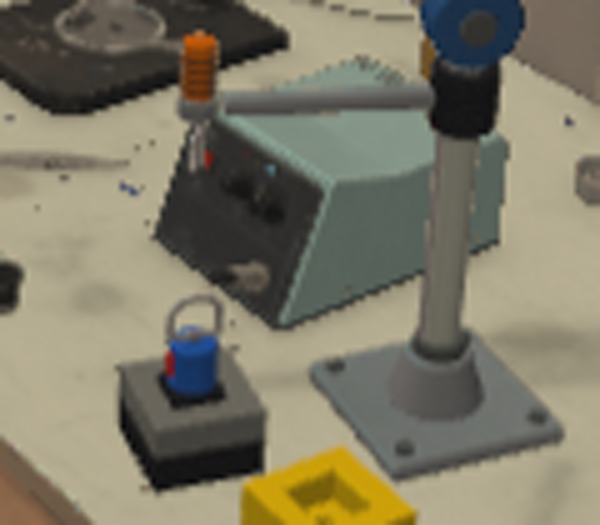

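View pics/zb.png

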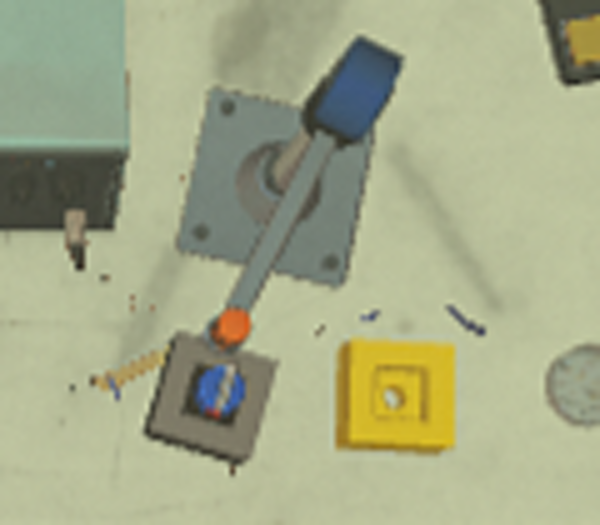

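```bash
cat >> h.py <<'E'
from scipy.spatial.transform import Rotation as Rn
def d(*ts):
    o=robot.get_obs();R=Rn.from_quat(o['tool_rot'])
    for t in ts: print(t,(R.inv().apply(np.array(t)-o['position'])*1000).round(1))
E
python3 - <<'E'
from h import *
d((.37,.25,.40),(.47,-.175,.40),(.47,-.175,.36),(.47,-.175,.283))
p=snap('side');q=snap('top')
for z in (.088,.122,.132,.142,.152,.162,.277):
    print(z,proj(p,(.455,-.198,z))[0].round(1),proj(q,(.455,-.198,z))[0].round(1))
def cen(p,lo,hi,w):
    h=cv2.cvtColor(p['img'],cv2.COLOR_RGB2HSV);m=cv2.inRange(h,lo,hi);r=np.zeros_like(m);r[w[0]:w[1],w[2]:w[3]]=1
    v,u=np.nonzero(m*r);return (u.mean(),v.mean()),(u.min(),u.max(),v.min(),v.max()),len(u)
a=cen(p,(5,150,120),(18,255,255),(190,220,295,315));b=cen(q,(3,150,120),(18,255,255),(215,235,325,345))
print(a,b,tri(p,a[0],q,b[0]))
a=cen(p,(105,150,60),(125,255,255),(245,275,290,315));b=cen(q,(105,120,60),(125,255,255),(228,250,322,345))
print(a,b,tri(p,a[0],q,b[0]))
E
```

```text
(0.37, 0.25, 0.4) [-288.6 -284.3 -190.6]
(0.47, -0.175, 0.4) [-499.8 -666.4 -190.6]
(0.47, -0.175, 0.36) [-499.8 -666.4 -150.6]
(0.47, -0.175, 0.283) [-499.8 -666.4  -73.6]
0.088 [303.3 256.8] [333.5 236.5]
0.122 [303.7 248. ] [335.  235.2]
0.132 [303.7 245.3] [335.4 234.9]
0.142 [303.8 242.7] [335.9 234.5]
0.152 [303.9 240. ] [336.3 234.1]
0.162 [304.  237.3] [336.8 233.7]
0.277 [305.2 205.2] [342.6 228.8]
((np.float64(304.34615384615387), np.float64(198.73076923076923)), (np.int64(302), np.int64(307), np.int64(197), np.int64(201)), 26) ((np.float64(336.12820512820514), np.float64(224.92307692307693)), (np.int64(333), np.int64(339), np.int64(222), np.int64(228)), 39) (array([ 0.4664595 , -0.17677526,  0.28678681]), np.float64(0.0014420310489520968))
((np.float64(303.38823529411764), np.float64(263.0352941176471)), (np.int64(299), np.int64(307), np.int64(258), np.int64(268)), 85) ((np.float64(333.3636363636364), np.float64(237.47727272727272)), (np.int64(329), np.int64(338), np.int64(233), np.int64(242)), 44) (array([ 0.45410437, -0.2009118 ,  0.06542968]), np.float64(0.000353837117130031))
```

Emit:
move_arm --series "-288 -284 -190 0 0 0;-288 -284 -190 0 0 0;-288 -284 -190 0 0 0;-288 -284 -190 0 0 0;-288 -284 -190 0 0 0;-288 -284 -190 0 0 0;-288 -284 -190 0 0 0;-288 -284 -190 0 0 0" --jaw 0.7

```text
time: 1.57
position: [0.3188, 0.338, 0.3521]
tool_rot: [0.136, 0.991, 0.0, 0.0]
ft_force: [0.8, 0.7, 0.9]
grip_width: 0.0612
grip_force: 0.0
```

```bash
python3 - <<'E'
from h import *
d((.37,.25,.40),(.469,-.176,.40))
E
```

```text
(0.37, 0.25, 0.4) [-73.  -70.9 -47.9]
(0.469, -0.176, 0.4) [-283.4 -454.3  -47.9]
```

Emit:
move_arm --series "-283 -454 -48 0 0 0;-283 -454 -48 0 0 0;-283 -454 -48 0 0 0;-283 -454 -48 0 0 0;-283 -454 -48 0 0 0;-283 -454 -48 0 0 0;-283 -454 -48 0 0 0;-283 -454 -48 0 0 0"

```text
time: 2.23
position: [0.4114, 0.019, 0.3815]
tool_rot: [0.137, 0.991, 0.0, 0.001]
ft_force: [1.5, 0.6, -0.2]
grip_width: 0.0611
grip_force: 0.0
```

```bash
python3 - <<'E'
from h import *
d((.469,-.176,.40))
E
```

```text
(0.469, -0.176, 0.4) [-108.3 -172.1  -18.5]
```

Emit:
move_arm --series "-108 -172 -18 0 0 4;-108 -172 -18 0 0 8;-108 -172 -18 0 0 12;-108 -172 -18 0 0 12;-108 -172 -18 0 0 12;-108 -172 -18 0 0 12;-108 -172 -18 0 0 12;-108 -172 -18 0 0 12"

```text
time: 2.9
position: [0.4683, -0.1734, 0.3985]
tool_rot: [0.24, 0.971, 0.001, -0.001]
ft_force: [0.3, 0.7, -0.5]
grip_width: 0.0607
grip_force: 0.0
```

```bash
python3 - <<'E'
from h import *
d((.469,-.176,.33),(.469,-.176,.284))
p=snap('side','s1.png');q=snap('top')
for n,z in (('side',p),('top',q)):print(n,[(np.round(e['xyz'],3),round(e['p'],2)) for e in robot.tip_of(z,'pull_grip')[:2]])
cv2.imwrite('pics/s1z.png',cv2.resize(p['img'][130:290,240:400,::-1],None,fx=3,fy=3))
E
```

```text
(0.469, -0.176, 0.33) [-1.9 -2.1 68.5]
(0.469, -0.176, 0.284) [ -2.   -2.1 114.5]
side [(array([ 0.474, -0.173,  0.28 ]), 0.66)]
top [(array([ 0.469, -0.176,  0.279]), 0.51), (array([ 0.614, -0.526,  0.004]), 0.42)]
```

View pics/s1z.png

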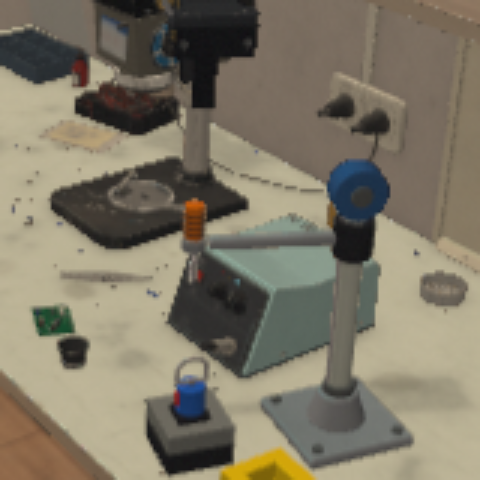

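Emit:
move_arm --series "-2 -2 20 0 0 0;-2 -2 45 0 0 0;-2 -2 68 0 0 0;-2 -2 85 0 0 0;-2 -2 100 0 0 0;-2 -2 112 0 0 0;-2 -2 112 0 0 0"

```text
time: 3.68
position: [0.4681, -0.1745, 0.2847]
tool_rot: [0.239, 0.971, 0.001, -0.003]
ft_force: [-0.5, -0.4, 0.0]
grip_width: 0.0608
grip_force: 0.0
```

Emit:
move_arm --series "0 0 0 0 0 0;0 0 0 0 0 0;0 0 0 0 0 0;0 0 0 0 0 0;0 0 0 0 0 0;0 0 0 0 0 0" --jaw 0 --newtons 45

```text
time: 4.18
position: [0.4699, -0.1767, 0.2874]
tool_rot: [0.239, 0.971, -0.0, 0.0]
ft_force: [-0.0, -0.4, 0.6]
grip_width: 0.0289
grip_force: 0.0
```

Emit:
move_arm --series "0 0 0 0 0 0;0 0 0 0 0 0;0 0 0 0 0 0;0 0 0 0 0 0"

```text
time: 4.52
position: [0.4697, -0.1766, 0.2868]
tool_rot: [0.239, 0.971, 0.0, -0.0]
ft_force: [-0.4, 0.3, -0.4]
grip_width: 0.0041
grip_force: 0.0
```

```bash
python3 - <<'E'
from h import *
o=robot.get_obs();g=o['position'];print(g,o['grip_force'],o['ft_force'])
B=np.array([.618,-.2575]);r=g[:2]-B;print('r',np.hypot(*r))
D=np.array([.4545,-.199]);a0=np.arctan2(r[1],r[0]);aD=np.arctan2(*(D-B)[::-1])
print('angle to driver',np.degrees(aD-a0))
R=Rn.from_quat(o['tool_rot'])
for off in (0,-10,-24,-30):   # tangential offset, mm (CCW negative)
    a=aD-off/170; t=B+np.hypot(*r)*np.array([np.cos(a),np.sin(a)])
    dd=R.inv().apply(np.r_[t-g[:2],0])*1000; print(off,t.round(4),dd.round(1),'az',-np.degrees(a-a0).round(1))
E
```

```text
[ 0.46968401 -0.17658522  0.28684322] 0.0 [-0.37419469  0.26249002 -0.42356121]
r 0.168952167494181
angle to driver 8.927853578656011
0 [ 0.4589 -0.2006] [ -1.6 -26.2  -0. ] az -8.9
-10 [ 0.4559 -0.21  ] [ -3.3 -36.   -0. ] az -12.3
-24 [ 0.4525 -0.2235] [ -6.6 -49.6  -0. ] az -17.0
-30 [ 0.4514 -0.2294] [ -8.4 -55.3  -0. ] az -19.0
```

```bash
python3 - <<'E'
from h import *
p=snap('side');q=snap('top')
f=lambda x:cv2.resize(x[:,:,::-1],None,fx=4,fy=4,interpolation=cv2.INTER_CUBIC)
cv2.imwrite('pics/s2.png',np.hstack([f(p['img'][150:290,255:350]),f(q['img'][130:270,290:385])]))
for n,z in (('side',p),('top',q)):print(n,[(np.round(e['xyz'],3),round(e['p'],2)) for t in ('pull_grip','hook') for e in robot.tip_of(z,t)[:2]])
g=robot.get_obs()['position'];print(proj(p,[g,g-[0,0,.022]]),proj(q,[g,g-[0,0,.022]]))
E
```

```text
side [(array([ 0.473, -0.172,  0.274]), 0.9), (array([0.47 , 0.114, 0.002]), 0.24), (array([ 0.47 , -0.179,  0.208]), 0.41)]
top [(array([ 0.438,  0.012, -0.001]), 0.72)]
[[304.91298387 198.47134803]
 [304.68644695 204.77568771]] [[336.14930072 223.69909552]
 [335.05904501 224.77583316]]
```

View pics/s2.png

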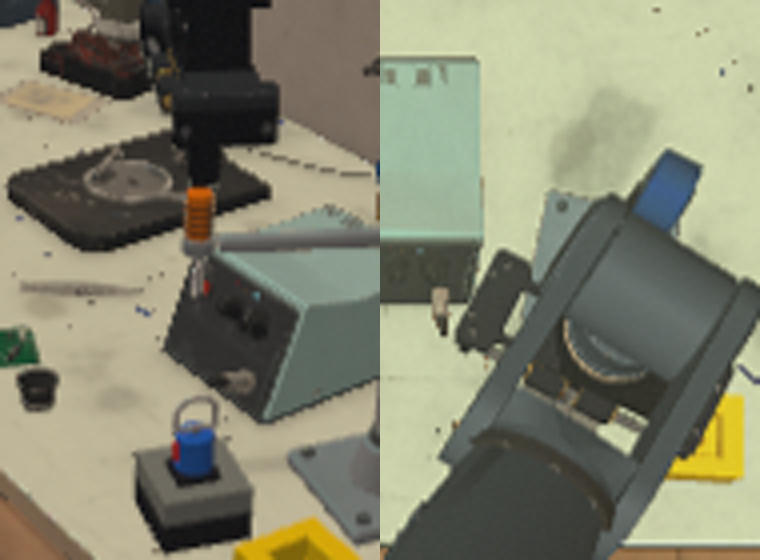

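```bash
python3 - <<'E'
from h import *
p=snap('side');q=snap('top')
print('cams',ray(p,(304,203))[0],ray(q,(336,225))[0])
# first pictures: side pin middle, top of pin; second picture
print('side mid',atz(p,(265+199/5,190+66/5),.277),'now',atz(p,(255+200/4-.4,150+214/4),.277))
print('top disc',atz(q,(290+233/5,160+325/5),.297), atz(q,(336.1,224.9),.297))
E
```

```text
cams [-0.27996297 -1.13586591  0.90548791] [0.25120217 0.04784044 1.67137396]
side mid [ 0.46202017 -0.1866608   0.277     ] now [ 0.46031039 -0.18790802  0.277     ]
top disc [ 0.46401327 -0.17618981  0.297     ] [ 0.46432475 -0.1746416   0.297     ]
```

```bash
python3 - <<'E'
from h import *
p=snap('side')
cv2.imwrite('pics/s3.png',cv2.resize(p['img'][170:220,280:340,::-1],None,fx=12,fy=12,interpolation=cv2.INTER_NEAREST))
E
```

```text
(no output)
```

View pics/s3.png

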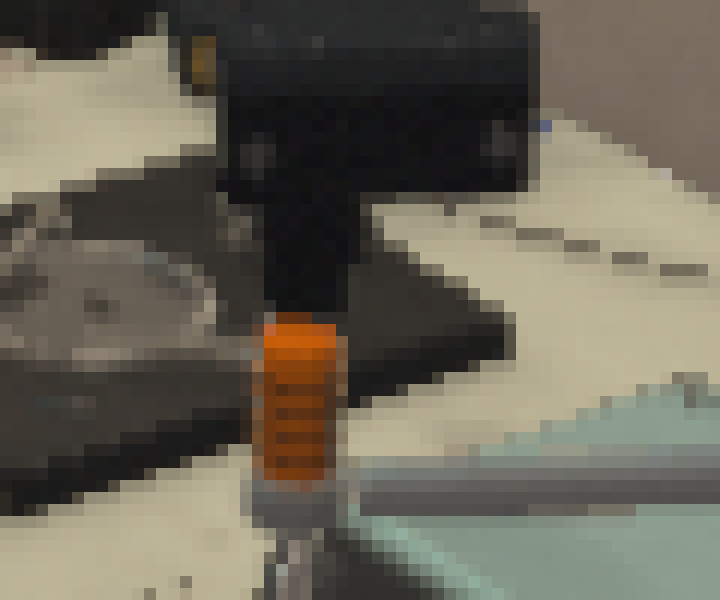

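```bash
python3 - <<'E'
from h import *
p=snap('side');o=robot.get_obs();print(o['grip_width'],o['position'])
R=Rn.from_quat(o['tool_rot'])
for b in ([37,95,-48],[37,-95,-48],[-37,95,-48],[-37,-95,-48],[9.5,10,22],[9.5,-10,22],[-9.5,10,22],[-9.5,-10,22]):
    print(b,proj(p,o['position']+R.apply(np.array(b)/1000)).round(1))
print(proj(p,[(.468,-.175,.297),(.468,-.175,.257),(.462,-.182,.297),(.462,-.182,.257)]).round(1))
E
```

```text
0.0005680920841509454 [ 0.46973218 -0.17656396  0.28687234]
[37, 95, -48] [[289.2 172.4]]
[37, -95, -48] [[298.1 199.1]]
[-37, 95, -48] [[311.9 171.4]]
[-37, -95, -48] [[323.7 197.9]]
[9.5, 10, 22] [[301.2 203.4]]
[9.5, -10, 22] [[302.2 206.4]]
[-9.5, 10, 22] [[307.2 203.1]]
[-9.5, -10, 22] [[308.3 206.1]]
[[304.3 195.5]
 [303.9 206.9]
 [304.1 196.8]
 [303.7 208.3]]
```

```bash
python3 - <<'E'
from h import *
p=snap('side')
print(proj(p,[(.169,.602,.187),(.169,.602,.22),(.4683,-.1734,.3765),(.4683,-.1734,.40),(.4683,-.1734,.42),(.4683,-.1734,.4465)]).round(1))
E
```

```text
[[132.  166.9]
 [130.8 159.4]
 [304.9 171.5]
 [305.1 164.2]
 [305.3 157.9]
 [305.6 149.5]]
```

Emit:
move_arm --series "0 0 0 0 0 0;0 0 0 0 0 0;0 0 0 0 0 0;0 0 0 0 0 0;0 0 0 0 0 0;0 0 0 0 0 0;0 0 0 0 0 0;0 0 0 0 0 0" --jaw 0.7

```text
time: 5.73
position: [0.4697, -0.1766, 0.2869]
tool_rot: [0.239, 0.971, 0.0, 0.0]
ft_force: [0.6, -0.3, 0.5]
grip_width: 0.0456
grip_force: 0.0
```

```bash
python3 - <<'E'
from h import *
p=snap('side');o=robot.get_obs();print(o['time'],o['grip_width'])
cv2.imwrite('pics/s4.png',cv2.resize(p['img'][165:215,280:340,::-1],None,fx=12,fy=12,interpolation=cv2.INTER_NEAREST))
R=Rn.from_quat(o['tool_rot'])
for b in ([0,30,22],[0,-30,22],[0,45,22],[0,-45,22]): print(b,((proj(p,o['position']+R.apply(np.array(b)/1000))-[280,165])*12).round())
E
```

```text
5.7833 0.049611404668908794
[0, 30, 22] [[278. 424.]]
[0, -30, 22] [[315. 532.]]
[0, 45, 22] [[269. 399.]]
[0, -45, 22] [[325. 560.]]
```

View pics/s4.png

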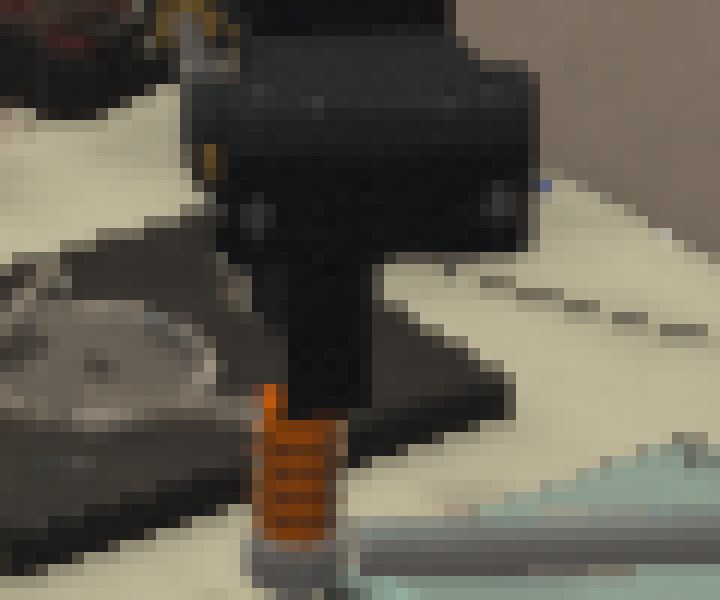

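Emit:
move_arm --series "0 0 6 0 0 0;0 0 12 0 0 0;0 0 18 0 0 0;0 0 23 0 0 0;0 0 27 0 0 0;0 0 29 0 0 0;0 0 29 0 0 0"

```text
time: 6.37
position: [0.4694, -0.1763, 0.2571]
tool_rot: [0.239, 0.971, 0.0, -0.001]
ft_force: [0.5, -0.1, 0.0]
grip_width: 0.0605
grip_force: 0.0
```

Emit:
move_arm --series "0 0 0 0 0 0;0 0 0 0 0 0;0 0 0 0 0 0;0 0 0 0 0 0;0 0 0 0 0 0;0 0 0 0 0 0;0 0 0 0 0 0;0 0 0 0 0 0" --jaw 0 --newtons 45

```text
time: 7.03
position: [0.4697, -0.1766, 0.2579]
tool_rot: [0.239, 0.971, -0.0, 0.0]
ft_force: [-0.6, -0.4, 0.4]
grip_width: 0.0206
grip_force: 45.0
```

Emit:
move_arm --series "0 -5 2 0 0 -2;0 -11 2 0 0 -4;-1 -17 2 0 0 -6;-1 -22 2 0 0 -8;-2 -26 2 0 0 -9;-2 -26 2 0 0 -9;-2 -26 2 0 0 -9"

```text
time: 7.62
position: [0.4589, -0.201, 0.2578]
tool_rot: [0.162, 0.987, -0.001, 0.0]
ft_force: [-4.9, 1.3, 11.7]
grip_width: 0.021
grip_force: 45.0
```

```bash
python3 - <<'E'
from h import *
o=robot.get_obs();print(o['position'],o['ft_force'],o['moment'])
p=snap('side');q=snap('top')
for t in ('hook','pull_grip','driver_top','hook_tip'):print(t,[(np.round(e['xyz'],3),round(e['p'],2)) for e in robot.tip_of(p,t)[:2]])
cv2.imwrite('pics/s5.png',cv2.resize(p['img'][170:285,265:345,::-1],None,fx=5,fy=5,interpolation=cv2.INTER_CUBIC))
E
```

```text
[ 0.45890538 -0.20096221  0.25778264] [-4.94065386  1.28616885 11.70528106] [ 0.21248638  0.64675134 -0.07110427]
hook [(array([ 0.458, -0.2  ,  0.208]), 0.45)]
pull_grip [(array([ 0.46 , -0.197,  0.28 ]), 0.85)]
driver_top [(array([ 0.452, -0.198,  0.09 ]), 0.72)]
hook_tip [(array([ 0.467, -0.196,  0.22 ]), 0.53)]
```

View pics/s5.png

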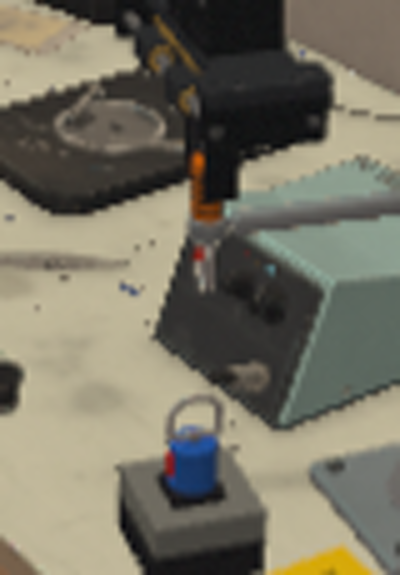

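Emit:
move_arm --series "0 0 6 0 0 0;0 0 14 0 0 0;0 0 24 0 0 0;0 0 34 0 0 0;0 0 44 0 0 0;0 0 54 0 0 0;0 0 60 0 0 0;0 0 62 0 0 0"

```text
time: 8.58
position: [0.459, -0.2006, 0.1949]
tool_rot: [0.162, 0.987, -0.0, -0.0]
ft_force: [-3.6, 2.0, 13.3]
grip_width: 0.021
grip_force: 45.0
```

Emit:
move_arm --series "0 0 0 0 0 0;0 0 1 0 0 0;0 0 2 0 0 0;0 0 2 0 0 0"

```text
time: 8.92
position: [0.459, -0.2007, 0.1936]
tool_rot: [0.162, 0.987, -0.0, -0.0]
ft_force: [-3.8, 1.7, 12.7]
grip_width: 0.0207
grip_force: 45.0
```

Emit:
move_arm --series "0 0 2 0 0 0;0 0 4 0 0 0;0 0 6 0 0 0;0 0 7 0 0 0;0 0 8 0 0 0;0 0 8 0 0 0"

```text
time: 9.42
position: [0.459, -0.2007, 0.1856]
tool_rot: [0.162, 0.987, -0.0, -0.0]
ft_force: [-5.1, 0.5, 13.1]
grip_width: 0.021
grip_force: 45.0
```

Emit:
move_arm --series "0 0 1 0 0 0;0 0 2 0 0 0;0 0 2 0 0 0;0 0 2 0 0 0"

```text
time: 9.75
position: [0.459, -0.2007, 0.1837]
tool_rot: [0.162, 0.987, -0.0, -0.0]
ft_force: [-4.9, 1.8, 12.8]
grip_width: 0.0209
grip_force: 45.0
```

Emit:
move_arm --series "0 0 1 0 0 0;0 0 2 0 0 0;0 0 2 0 0 0;0 0 2 0 0 0"

```text
time: 10.08
position: [0.459, -0.2007, 0.1817]
tool_rot: [0.162, 0.987, -0.0, -0.0]
ft_force: [-4.7, 1.1, 12.1]
grip_width: 0.0212
grip_force: 45.0
```

Emit:
move_arm --series "0 0 1 0 0 0;0 0 2 0 0 0;0 0 2 0 0 0;0 0 2 0 0 0"

```text
time: 10.42
position: [0.459, -0.2007, 0.18]
tool_rot: [0.162, 0.987, -0.0, -0.0]
ft_force: [-4.7, 2.0, 15.0]
grip_width: 0.0207
grip_force: 45.0
```

Emit:
move_arm --series "0 0 1 0 0 0;0 0 2 0 0 0;0 0 2 0 0 0;0 0 2 0 0 0"

```text
time: 10.75
position: [0.4591, -0.2007, 0.1795]
tool_rot: [0.162, 0.987, -0.001, 0.0]
ft_force: [-7.9, 2.5, 24.5]
grip_width: 0.021
grip_force: 45.0
```

```bash
python3 - <<'E'
from h import *
p=snap('side');print(robot.get_obs()['ft_force'])
for t in ('hook','pull_grip','driver_top','driver','hook_tip'):print(t,[(np.round(e['xyz'],3),round(e['p'],2)) for e in robot.tip_of(p,t)[:2]])
cv2.imwrite('pics/s6.png',cv2.resize(p['img'][205:285,265:345,::-1],None,fx=7,fy=7,interpolation=cv2.INTER_CUBIC))
E
```

```text
[-7.79495037  2.75920348 25.56338934]
hook [(array([ 0.613, -0.528,  0.004]), 0.48)]
pull_grip [(array([ 0.461, -0.197,  0.202]), 0.89)]
driver_top []
driver [(array([ 0.46 , -0.199,  0.028]), 0.78)]
hook_tip [(array([ 0.469, -0.195,  0.138]), 0.43)]
```

View pics/s6.png

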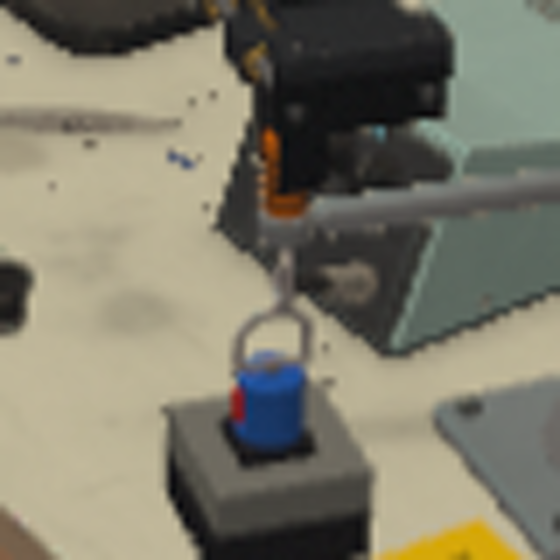

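Emit:
move_arm --series "0 0 -2 0 0 0;0 0 -5 0 0 0;0 0 -7 0 0 0;0 -7 -8 0 0 -2.4;0 -14 -8 0 0 -4.7;-1 -21 -8 0 0 -7;-2 -28 -8 0 0 -9.4;-2 -28 -8 0 0 -9.4"

```text
time: 11.72
position: [0.4516, -0.229, 0.1858]
tool_rot: [0.08, 0.997, -0.001, -0.0]
ft_force: [-4.9, 1.1, 12.8]
grip_width: 0.0207
grip_force: 45.0
```

```bash
python3 - <<'E'
from h import *
o=robot.get_obs();print(o['position'],o['tool_rot'],o['ft_force'],o['time'],(o['position'][2]-.1562)*1000)
E
```

```text
[ 0.45162824 -0.22904347  0.18580405] [ 8.00354418e-02  9.96791501e-01 -9.41777296e-04 -3.80868855e-04] [-4.91278476  1.07335509 12.78947538] 11.7167 29.604051532623743
```

Emit:
move_arm --series "0 0 5 0 0 0;0 0 11 0 0 0;0 0 17 0 0 0;0 0 23 0 0 0;0 0 28 0 0 0;0 0 29.5 0 0 0;0 0 29.5 0 0 0;0 0 29.5 0 0 0"

```text
time: 12.38
position: [0.4518, -0.228, 0.156]
tool_rot: [0.081, 0.997, -0.0, -0.0]
ft_force: [-4.6, 1.9, 14.2]
grip_width: 0.0208
grip_force: 45.0
```

```bash
python3 - <<'E'
from h import *
o=robot.get_obs();print(o['position'],o['ft_force'])
p=snap('side');print([(t,np.round(e['xyz'],3),round(e['p'],2)) for t in('hook','pull_grip','driver','driver_top','hook_tip') for e in robot.tip_of(p,t)[:1]])
E
```

```text
[ 0.45179723 -0.22799403  0.15604285] [-4.55563694  1.85160611 14.17607099]
[('hook', array([ 0.449, -0.226,  0.104]), 0.6), ('pull_grip', array([ 0.455, -0.226,  0.179]), 0.66), ('driver', array([ 0.459, -0.197,  0.027]), 0.57), ('driver_top', array([0.585, 0.163, 0.004]), 0.7), ('hook_tip', array([ 0.457, -0.221,  0.116]), 0.41)]
```

Emit:
move_arm --series "0 3 0 0 0 1;0 6 0 0 0 2;0 9 0 0 0 3;0 12 0 0 0 4;-1 15 0 0 0 5;-1 18 0 0 0 6;-1 18 0 0 0 6"

```text
time: 13.27
position: [0.4561, -0.2099, 0.1563]
tool_rot: [0.133, 0.991, -0.0, 0.0]
ft_force: [-4.2, 1.0, 13.4]
grip_width: 0.0207
grip_force: 45.0
```

Emit:
move_arm --series "0 2 0 0 0 0.7;0 4 0 0 0 1.4;0 6 0 0 0 2;0 8 0 0 0 2.7;0 10 0 0 0 3.4;0 10 0 0 0 3.4"

```text
time: 13.77
position: [0.4591, -0.2006, 0.1563]
tool_rot: [0.162, 0.987, -0.001, 0.001]
ft_force: [-3.1, 1.7, 14.3]
grip_width: 0.021
grip_force: 45.0
```

Emit:
move_arm --series "0 0 -1 0 0 0;0 0 -3 0 0 0;0 0 -5 0 0 0;0 0 -7 0 0 0;0 0 -8 0 0 0;0 0 -8 0 0 0"

```text
time: 14.27
position: [0.459, -0.2007, 0.1646]
tool_rot: [0.162, 0.987, -0.001, 0.001]
ft_force: [-3.2, 1.5, 14.0]
grip_width: 0.0208
grip_force: 45.0
```

Emit:
move_arm --series "0 0 -2 0 0 0;0 0 -4 0 0 0;0 0 -6 0 0 0;0 0 -8 0 0 0;0 0 -10 0 0 0;0 0 -10 0 0 0;0 0 -10 0 0 0"

```text
time: 14.85
position: [0.459, -0.2007, 0.174]
tool_rot: [0.162, 0.987, -0.001, 0.0]
ft_force: [-2.7, 0.8, 9.7]
grip_width: 0.0208
grip_force: 45.0
```

```bash
python3 - <<'E'
from h import *
o=robot.get_obs();print(o['position'],o['ft_force'])
p=snap('side');print([(t,np.round(e['xyz'],3),round(e['p'],2)) for t in('hook','pull_grip','driver','driver_top','hook_tip') for e in robot.tip_of(p,t)[:1]])
E
```

```text
[ 0.45899962 -0.20074868  0.17397101] [-2.73833833  0.82332311  9.68571498]
[('hook', array([ 0.461, -0.2  ,  0.033]), 0.62), ('pull_grip', array([ 0.463, -0.198,  0.195]), 0.61), ('driver', array([ 0.459, -0.198,  0.034]), 0.71), ('driver_top', array([ 0.454, -0.199,  0.093]), 0.69), ('hook_tip', array([ 0.464, -0.197,  0.135]), 0.53)]
```

Emit:
move_arm --series "0 0 -3 0 0 0;0 0 -6 0 0 0;0 0 -9 0 0 0;0 0 -12 0 0 0;0 0 -15 0 0 0;0 0 -18 0 0 0;0 0 -21 0 0 0;0 0 -24 0 0 0"

```text
time: 15.82
position: [0.459, -0.2007, 0.198]
tool_rot: [0.162, 0.987, -0.0, 0.0]
ft_force: [-2.4, 1.3, 9.7]
grip_width: 0.0206
grip_force: 45.0
```

Emit:
move_arm --series "0 0 -4 0 0 0;0 0 -8 0 0 0;0 0 -12 0 0 0;0 0 -16 0 0 0;0 0 -20 0 0 0;0 0 -24 0 0 0;0 0 -28 0 0 0;0 0 -30 0 0 0"

```text
time: 16.48
position: [0.459, -0.2007, 0.2282]
tool_rot: [0.162, 0.987, -0.001, 0.001]
ft_force: [-1.9, 0.5, 8.0]
grip_width: 0.0207
grip_force: 45.0
```

```bash
python3 - <<'E'
from h import *
o=robot.get_obs();print(o['position'],o['ft_force'])
p=snap('side');print([(t,np.round(e['xyz'],3),round(e['p'],2)) for t in('hook','pull_grip','driver','driver_top','hook_tip') for e in robot.tip_of(p,t)[:1]])
E
```

```text
[ 0.45898123 -0.20072777  0.22823738] [-1.87597565  0.54242444  7.97624581]
[('hook', array([ 0.456, -0.198,  0.18 ]), 0.45), ('pull_grip', array([ 0.464, -0.198,  0.251]), 0.59), ('driver', array([0.585, 0.161, 0.002]), 0.67), ('driver_top', array([ 0.457, -0.197,  0.148]), 0.58), ('hook_tip', array([ 0.468, -0.195,  0.191]), 0.37)]
```

Driver is rising with the hook (top at 0.148). Go on to the top stop.

Emit:
move_arm --series "0 0 -4 0 0 0;0 0 -8 0 0 0;0 0 -12 0 0 0;0 0 -16 0 0 0;0 0 -20 0 0 0;0 0 -23 0 0 0;0 0 -26 0 0 0;0 0 -27 0 0 0"

```text
time: 17.45
position: [0.459, -0.2007, 0.2552]
tool_rot: [0.162, 0.987, -0.001, 0.001]
ft_force: [-1.1, 1.0, 7.6]
grip_width: 0.0209
grip_force: 45.0
```

Emit:
move_arm --series "0 0 -0.5 0 0 0;0 0 -1 0 0 0;0 0 -1.5 0 0 0;0 0 -2 0 0 0;0 0 -2.5 0 0 0;0 0 -2.5 0 0 0"

```text
time: 17.95
position: [0.459, -0.2007, 0.2574]
tool_rot: [0.162, 0.987, -0.001, 0.001]
ft_force: [-2.6, 0.6, 8.3]
grip_width: 0.021
grip_force: 45.0
```

Emit:
move_arm --series "0 0 -0.5 0 0 0;0 0 -1 0 0 0;0 0 -1.5 0 0 0;0 0 -2 0 0 0;0 0 -2 0 0 0;0 0 -2 0 0 0"

```text
time: 18.45
position: [0.459, -0.2006, 0.2579]
tool_rot: [0.162, 0.987, -0.0, 0.0]
ft_force: [-0.8, 0.0, 2.4]
grip_width: 0.021
grip_force: 45.0
```

Emit:
move_arm --series "0 0 -0.4 0 0 0;0 0 -0.4 0 0 0;0 0 -0.4 0 0 0;0 0 -0.4 0 0 0;0 0 -0.4 0 0 0;0 0 -0.4 0 0 0;0 0 -0.4 0 0 0;0 0 -0.4 0 0 0"

```text
time: 19.12
position: [0.459, -0.2005, 0.258]
tool_rot: [0.162, 0.987, 0.0, 0.0]
ft_force: [2.5, -1.7, -5.3]
grip_width: 0.0209
grip_force: 45.0
```

Emit:
move_arm --series "0 0 0 0 0 0;0 0 0 0 0 0;0 0 0 0 0 0;0 0 0 0 0 0;0 0 0 0 0 0;0 0 0 0 0 0;0 0 0 0 0 0;0 0 0 0 0 0" --jaw 0.5

```text
time: 19.78
position: [0.4588, -0.2004, 0.2583]
tool_rot: [0.162, 0.987, -0.0, -0.0]
ft_force: [0.5, -0.0, 0.5]
grip_width: 0.0433
grip_force: 0.0
```

Emit:
move_arm --series "0 0 -5 0 0 0;0 0 -15 0 0 0;0 0 -30 0 0 0;0 0 -45 0 0 0;0 0 -60 0 0 0;0 0 -75 0 0 0;0 0 -90 0 0 0;0 0 -100 0 0 0"

```text
time: 20.45
position: [0.4593, -0.2007, 0.3602]
tool_rot: [0.162, 0.987, -0.001, 0.001]
ft_force: [1.3, -0.6, 0.6]
grip_width: 0.0432
grip_force: 0.0
```

Emit:
move_arm --series "0 0 0 0 0 0;0 0 0 0 0 0;0 0 0 0 0 0;0 0 0 0 0 0;0 0 0 0 0 0;0 0 0 0 0 0;0 0 0 0 0 0;0 0 0 0 0 0"

```text
time: 21.12
position: [0.4588, -0.2004, 0.358]
tool_rot: [0.162, 0.987, 0.0, -0.0]
ft_force: [0.2, 0.4, -1.0]
grip_width: 0.0437
grip_force: 0.0
```

```bash
python3 - <<'E'
from h import *
import time
p=snap('side','end.png');o=robot.get_obs();print(o['ft_force'],o['time'])
cv2.imwrite('pics/s7.png',cv2.resize(p['img'][150:285,265:345,::-1],None,fx=4,fy=4,interpolation=cv2.INTER_CUBIC))
for i in range(3):
    p=snap('side');print([(t,np.round(e['xyz'],3),round(e['p'],2)) for t in('hook','pull_grip','driver','driver_top') for e in robot.tip_of(p,t)[:1]])
E
```

```text
[ 0.08074824 -0.51829051  0.30153807] 21.1667
[('hook', array([ 0.458, -0.199,  0.208]), 0.61), ('pull_grip', array([ 0.465, -0.198,  0.279]), 0.67), ('driver', array([ 0.465, -0.201,  0.117]), 0.74), ('driver_top', array([ 0.454, -0.198,  0.179]), 0.65)]
[('hook', array([ 0.458, -0.197,  0.208]), 0.53), ('pull_grip', array([ 0.462, -0.198,  0.28 ]), 0.84), ('driver', array([ 0.464, -0.201,  0.118]), 0.68), ('driver_top', array([ 0.454, -0.197,  0.176]), 0.52)]
[('hook', array([ 0.458, -0.198,  0.207]), 0.61), ('pull_grip', array([ 0.461, -0.196,  0.281]), 0.65), ('driver', array([ 0.465, -0.201,  0.117]), 0.73), ('driver_top', array([ 0.457, -0.197,  0.177]), 0.71)]
```

View pics/s7.png

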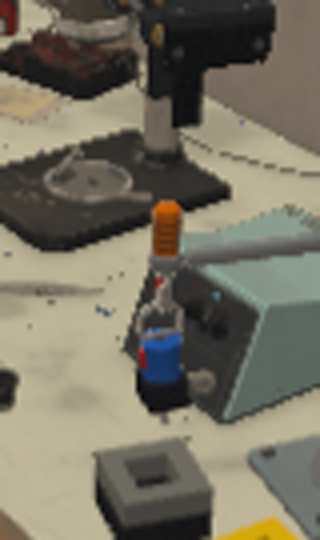

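```bash
python3 -c "
from rig import robot
print(robot.hand_in())"
```

```text
the job is handed in; nothing more can be done
None
```

The screwdriver hangs from the balancer's hook, fully up and clear of its dock, and I handed the job in at about 21 s; no verdict came back, and its tilt is only a camera estimate of about 0.06 rad (limit 0.2).

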